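# Show the frosted end of a sample plate

## Task

Slide the polished sample plate lengthwise out from under the blue bridge by its plain end (the frosted, labelled end is the one with the small corner notch; keep the fingers off it), without dropping it or disturbing the other things on the bench. Then present it at the black viewing stand: frosted label up and level, centred over the white spot and about 5 cm above the stand, with the notched end pointing squarely towards the yellow stripe. Finish while still holding it there, still and touching nothing but the fingers.

Things in the scene. Friction and masses are not known exactly. Their poses are not given: they have to be found in the camera images.
- plate: Polished metal plate 110 x 36 x 6 mm, 80 g, loose. Origin: centre of underside; x lengthwise to the frosted end (top frosted white with black dots, x +25 to +55 mm; plain from -55), z up out of the label face. 9 x 9 mm notch in the +x, +y corner. Starts label up on the guide's bar, middle under the bridge, underside 30 mm up, long edges overhanging the bar 7 mm: grip them 40 mm from the middle.
- frost (a point): Centre of the frosted label on the plate's top face, at plate (+40, 0, +6) mm, axes as the plate.
- tip (a point): Middle of the plate's notched end, at plate (+55, 0, +3) mm, axes as the plate.
- guide: Fixed blue guide, place and direction (full circle) vary; alike at both ends. Base 160 x 70 x 6 mm. Origin: centre of underside; x along the bar to where the frosted end starts; plate drawn by its plain end leaves to -x. Bar 150 long, 22 wide, top at 30 mm. Bridge x -10 to +10 mm, posts 42 mm apart inside, 66 outside, underside at 44, top 52 mm.
- stand: Fixed black viewing stand 70 x 70 x 40 mm; place and direction vary. Origin: centre of its underside; x towards the edge with the yellow stripe, z up. At the end the plate's x axis is to point along this x.
- spot (a point): Centre of the white spot (36 mm across) in the middle of the stand's top, 40 mm above the bench, axes as the stand.
- bushing: Bystander: loose brass ring 28 mm across, 22 mm tall, beside the guide on the frosted end's side. Origin: centre of its underside.
- scale: Bystander: loose dark wooden slab 75 x 24 x 8 mm, beside the guide on the frosted end's side. Origin: centre of its underside.
- paste: Bystander: small round jar 44 mm across, 45 mm tall, beside the stand. Origin: centre of its underside.
- compound: Bystander: loose yellow polishing bar 120 x 45 x 40 mm, far part of the bench. Origin: centre of its underside.
- hone: Bystander: loose reddish stone 150 x 50 x 22 mm, far part of the bench. Origin: centre of its underside.
- driver: Bystander: loose screwdriver with orange handle, far part of the bench.
- oil: Bystander: loose white bottle 48 mm across, 120 mm tall, beyond the stand. Origin: centre of its underside.
Mind the look-alikes: they are no part of the job. There is more than one size of the plate; the job needs the largest.

How it is judged:
By the outcome, as a careful person would: the job done as asked, in the order asked, and still so for the second after the job is handed in, while the arm keeps its last pose, push and grip.
It also fails if it takes over 42 s, if anything falls off the work surface, if the arm or the gripper's body presses on something with over 40 N, if the wrist force passes 120 N, or if a joint passes its speed limit or range.

## Robot

A 6-joint arm with a two-finger parallel gripper is mounted at the origin on the work surface. World frame = base frame: x ahead of the robot, y to its left, z up, the work surface at z = 0. Lengths are in mm, angles in degrees, forces in N, time in s.
With the tool pointing down it reaches from about 300 to 850 mm from the base axis. Payload 4.2 kg.
Tool frame: the origin (TCP) lies midway between the tips of the shut fingers; the grasp point (between the pads) lies 19 mm behind it; z points along the fingers, x is the direction in which the jaws open and shut, and the axes are right-handed (so a half turn about z gives the same grasp; the last joint's range is limited). The gripper opens to 91 mm and grips with 3 to 60 N. Pads are 32 mm wide; open, the fingers measure 118 mm over their backs; the gripper's body (76 mm by 178 mm) begins 60 mm behind the grasp point.
Start: joints at [62.109, 18.312, 89.639, -0, 72.044, -1.146], TCP at [258.773, 513.498, 213.976] pointing down, gripper open.
Joint ranges: [-177.97, 177.97], [-48.28, 115.42], [12.27, 149.76], [-77.06, 257.06], [2.81, 150.46], [-146.56, 146.56]. Speed limits (degrees/s): [147.25, 147.25, 180, 180, 180, 180].

## Interface

Orientations are given as [roll, pitch, yaw] about the fixed x, y, z axes, in that order (R = Rz(yaw) Ry(pitch) Rx(roll)).
In Python, from workcell import monitor, vision, job, models gives the robot as it stands.
- The arm moves only by the shell command python3 -m creep 'ROWS' [FORCE]. ROWS is text: rows parted by semicolons, each of 7 numbers parted by spaces: the shift along the world's x, y, z in cm, then the turn, a rotation vector about the world's x, y, z in rad, then the gripper's target within -1 to 1 (shut at 1, half-way at 0, fully open at -1). In form: tx ty tz ax ay az hand; .... A call has 1 to 12 rows; each row shifts and turns the pose as measured when the row begins; what a row does not reach is not made up. A row lasts 1/12 s, in which the tool goes at most 41.7 mm and 7.16 degrees, less where a joint would pass 70% of its speed; a pose out of reach is approached as far as the arm can. A call is refused whole if a number of a shift passes 4.17 or a number of a turn 0.125, either way. A call with a gripper value outside its range is refused whole. The fingers move at their own pace and stop on an object; FORCE is the grip in N (left out, the last holds). Time passes only in rows, so rows that do not move let the fingers close. It gives the time, the measured TCP pose, the force and the opening at its end, in the units of the state.
- monitor.state(): the state, without advancing time (a new reading comes with each control period).
- vision.grab_frame(name): name is "scene" or "top"; returns a dict with "img" (400x640x3 uint8, red, green, blue), "mtx" (3x3 intrinsics, pixels), "dist_coeffs" ([k1, k2, p1, p2, k3] as OpenCV has them; the pictures are not rectified), "view" (4x4, takes a point from world to camera coordinates). Camera axes: x right, y down, z forward; pixel columns grow to the right and rows downward; lengths in mm; the calibration is good to about 2 mm. A picture is of the moment at which its call begins. There is no depth.
- job.job_done(): hands the job in, once; it reports no verdict.
Trained networks look in the newest picture that a camera, given by its name, has taken for a name from the list of things; names that differ only in an ending like _2 or _b are one class to them, and where a whole thing is asked for, a point or a joint stands for the part that bears it (a point fixed in the world has none). Each returns a list of dicts, best first, with "confidence" (0 to 1); they miss things now and then, are a little off and sometimes report something else, mostly with a low value. They report only what shows in the picture. A call takes as long as a camera call. They do not tell look-alikes from the thing itself.
- models.search_frame(camera, query): "rect" ([left, top, right, bottom] in pixels, round what is visible of it).
- models.mark_of(camera, query): "at" ([column, row] in pixels: a listed point, or the origin of a listed thing).
The state is a dict: "time_s": time; "qpos": joint angles; "qvel": joint speeds; "effort": joint torques, N m; "ee_pos": TCP position; "ee_rot": TCP orientation; "force": force on the tool from outside, world axes, zero at the start; "torque": the same for the moment, N m; "gripper_width": finger opening in mm.
Only numpy, scipy, OpenCV 4.12 (cv2) and the standard library are available. Lean on these libraries where they do the work, as an engineer would, in place of code of your own. Each camera call takes 0.05 s, during which the arm holds its last target.

## Working session

There is one attempt and no reset: what is moved stays moved. The work goes in short steps, Python scripts to look and compute and a shell command to move; the robot and the scene stay as the last step left them, time stands still between calls to the robot, and variables do not carry over. Pictures are saved under pics/ and viewed, and the job is handed in when it is done.

```bash
mkdir -p pics; ls; python3 - <<'E'
from workcell import monitor, vision
import cv2
for n in ("scene","top"):
    f=vision.grab_frame(n); cv2.imwrite(f"pics/{n}0.png",cv2.cvtColor(f["img"],cv2.COLOR_RGB2BGR))
    print(n,f["mtx"],f["dist_coeffs"],f["view"])
s=monitor.state();print(s)
E
```

```text
pics
scene [[400.55636196   0.         318.54795723]
 [  0.         400.55636196 196.44858161]
 [  0.           0.           1.        ]] [9.15959088e-05 0.00000000e+00 0.00000000e+00 0.00000000e+00
 0.00000000e+00] [[ 6.74218448e-01  7.38528526e-01  2.25839588e-03 -5.03050826e+02]
 [ 5.36343086e-01 -4.87532269e-01 -6.88947299e-01 -2.11897012e+02]
 [-5.07706192e-01  4.65712254e-01 -7.24807919e-01  1.33571426e+03]
 [ 0.00000000e+00  0.00000000e+00  0.00000000e+00  1.00000000e+00]]
top [[443.36809762   0.         309.9054245 ]
 [  0.         443.36809762 189.73558033]
 [  0.           0.           1.        ]] [-0.06039594  0.          0.          0.          0.        ] [[ 1.27777456e-02 -9.99660427e-01 -2.27103315e-02  1.39069926e+02]
 [-9.96882074e-01 -1.09670449e-02 -7.81399732e-02  6.02208844e+02]
 [ 7.78643738e-02  2.36379751e-02 -9.96683694e-01  9.66457991e+02]
 [ 0.00000000e+00  0.00000000e+00  0.00000000e+00  1.00000000e+00]]
{'time_s': 0.1, 'qpos': array([ 6.21098735e+01,  1.83469266e+01,  8.97002572e+01, -1.39315355e-03,
        7.20444019e+01, -1.14750168e+00]), 'qvel': array([ 0.00783488,  0.00255999, -0.13448275, -0.08468586,  0.01917878,
        0.05396634]), 'effort': array([-4.58849772e-04, -4.13331163e+01, -2.32509863e+01,  7.28186150e-02,
        4.21305047e-02, -8.16217630e-05]), 'ee_pos': array([258.54416773, 513.07624496, 213.20920284]), 'ee_rot': array([-1.79999490e+02,  9.15938702e-02,  6.32578061e+01]), 'force': array([-0.6572314 ,  0.24699203, -0.74311717]), 'torque': array([ 0.02906331,  0.01379611, -0.00093466]), 'gripper_width': 91.52169533576333}
```

View pics/scene0.png

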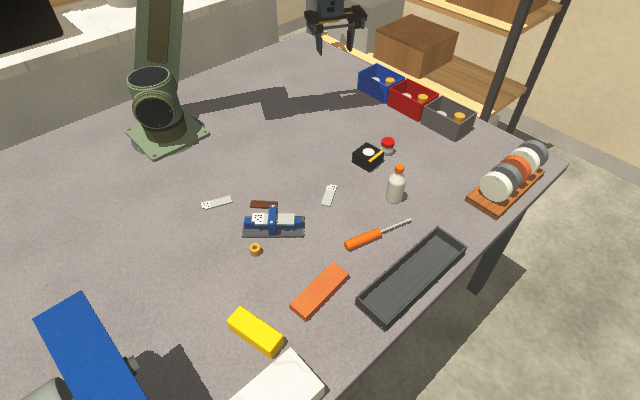

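View pics/top0.png

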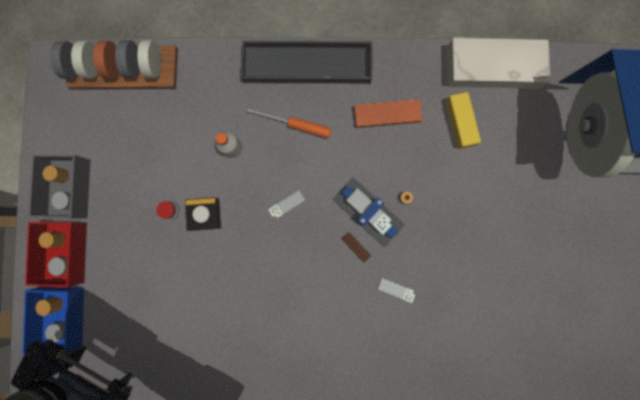

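```bash
cat > h.py <<'E'
import numpy as np, cv2
from workcell import monitor, vision, models
def ray(f,px):
    p=cv2.undistortPoints(np.array([[px]],float),f["mtx"],np.array(f["dist_coeffs"]))[0,0]
    V=np.array(f["view"]);R=V[:3,:3];t=V[:3,3]
    d=R.T@np.array([p[0],p[1],1]);return -R.T@t,d/np.linalg.norm(d)
def atz(f,px,z):
    c,d=ray(f,px);return c+d*(z-c[2])/d[2]
def tri(fa,pa,fb,pb):
    c1,d1=ray(fa,pa);c2,d2=ray(fb,pb)
    s=np.linalg.lstsq(np.c_[d1,-d2],c2-c1,rcond=None)[0]
    a=c1+s[0]*d1;b=c2+s[1]*d2;return (a+b)/2,np.linalg.norm(a-b)
def proj(f,P):
    V=np.array(f["view"]);return cv2.projectPoints(np.array(P,float).reshape(-1,3),cv2.Rodrigues(V[:3,:3])[0],V[:3,3],f["mtx"],np.array(f["dist_coeffs"]))[0][:,0]
def crop(f,box,k,name):
    l,t,r,b=box;im=cv2.resize(f["img"][t:b,l:r],None,fx=k,fy=k,interpolation=cv2.INTER_CUBIC)
    cv2.imwrite("pics/"+name,cv2.cvtColor(im,cv2.COLOR_RGB2BGR))
E
python3 - <<'E'
from h import *
F={n:vision.grab_frame(n) for n in("scene","top")}
import pickle;pickle.dump(F,open("F0.pkl","wb"))
for q in ["plate","frost","tip","guide","stand","spot","bushing","scale","paste","oil"]:
    for n in F:
        print(q,n,[(np.round(m["at"],1).tolist(),round(m["confidence"],2)) for m in models.mark_of(n,q)][:4])
crop(F["top"],(320,165,420,255),8,"ctop.png")
crop(F["scene"],(230,190,330,260),8,"cscene.png")
crop(F["top"],(140,180,240,245),8,"cstop.png")
crop(F["scene"],(340,130,415,210),7,"csscene.png")
E
```

```text
plate scene [([216.9, 200.4], 0.74), ([331.4, 194.5], 0.7), ([272.2, 223.0], 0.58)]
plate top [([286.7, 206.2], 0.91), ([370.2, 212.3], 0.89), ([393.2, 292.3], 0.64)]
frost scene [([258.6, 216.6], 0.83), ([264.7, 204.9], 0.72), ([204.6, 208.6], 0.59), ([332.0, 189.1], 0.58)]
frost top [([274.5, 210.6], 0.87), ([379.9, 223.0], 0.8), ([406.5, 296.1], 0.79), ([368.6, 215.2], 0.51)]
tip scene [([249.5, 217.6], 0.84), ([202.9, 207.5], 0.81), ([330.8, 184.2], 0.49), ([274.3, 220.0], 0.39)]
tip top [([274.1, 212.6], 0.72), ([386.6, 228.7], 0.6), ([203.8, 215.9], 0.6)]
guide scene [([271.9, 223.7], 0.85), ([367.0, 161.1], 0.27)]
guide top [([368.4, 210.8], 0.65), ([379.8, 220.0], 0.42)]
stand scene [([365.4, 163.4], 0.71)]
stand top [([200.3, 215.4], 0.74)]
spot scene [([369.6, 154.2], 0.73), ([321.3, 291.6], 0.61)]
spot top [([201.3, 213.1], 0.8), ([355.0, 247.4], 0.3)]
bushing scene [([255.2, 251.1], 0.53), ([274.0, 221.4], 0.51)]
bushing top [([405.7, 198.8], 0.45)]
scale scene [([264.7, 206.7], 0.74)]
scale top [([352.8, 246.8], 0.73)]
paste scene [([384.7, 152.9], 0.71)]
paste top [([172.2, 212.2], 0.67), ([381.2, 222.3], 0.18)]
oil scene [([393.4, 196.3], 0.67)]
oil top [([230.8, 143.7], 0.64)]
```

View pics/ctop.png

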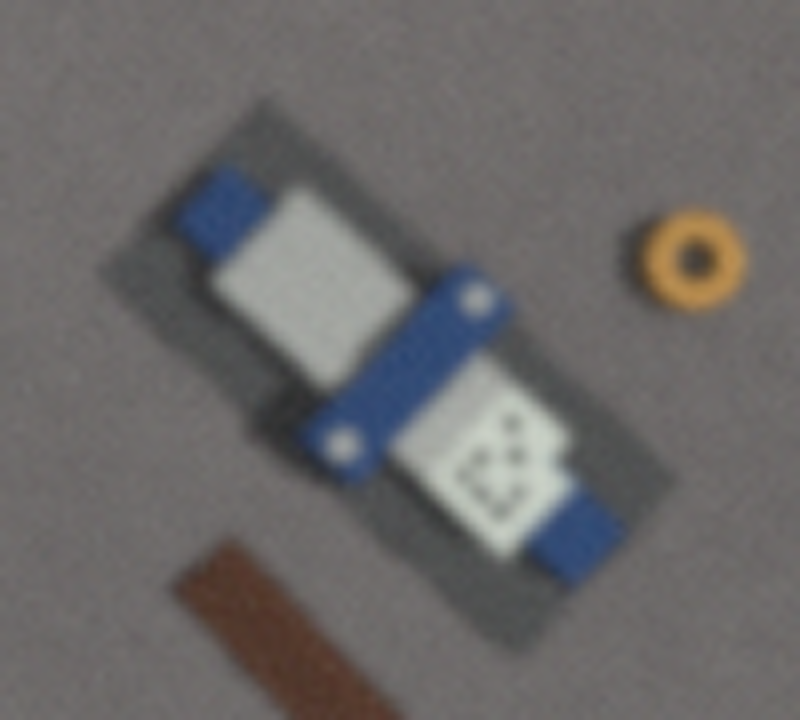

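View pics/cscene.png

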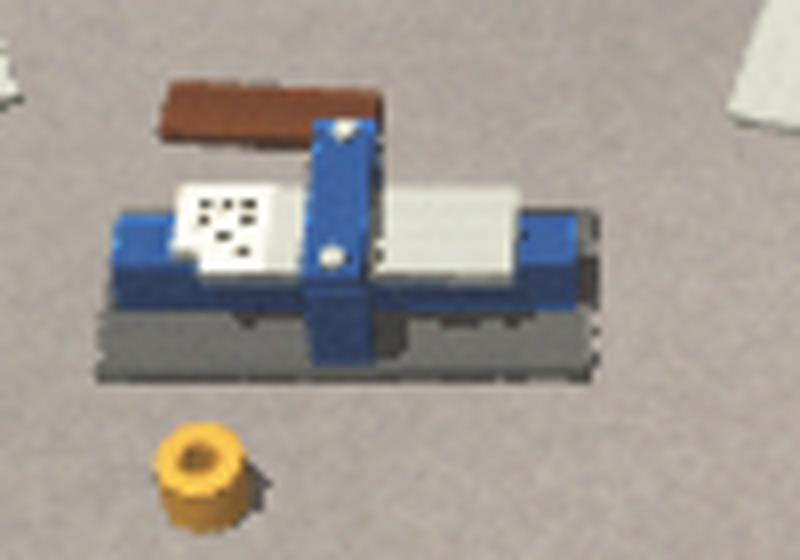

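View pics/cstop.png

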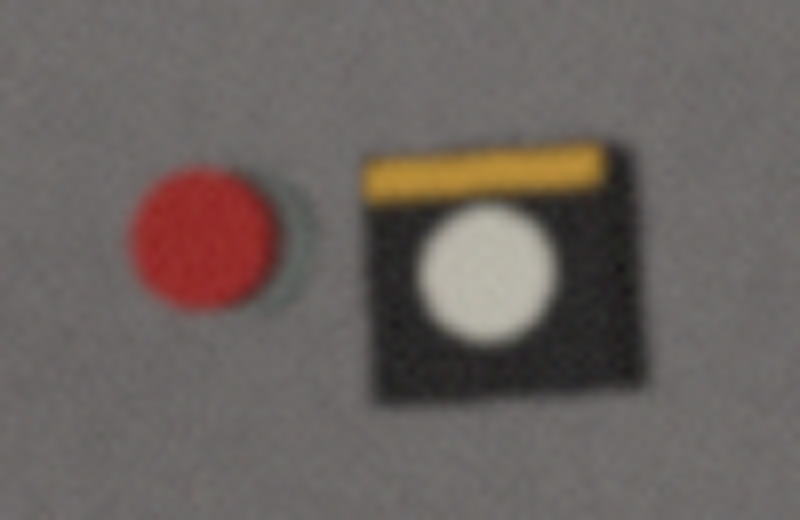

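View pics/csscene.png

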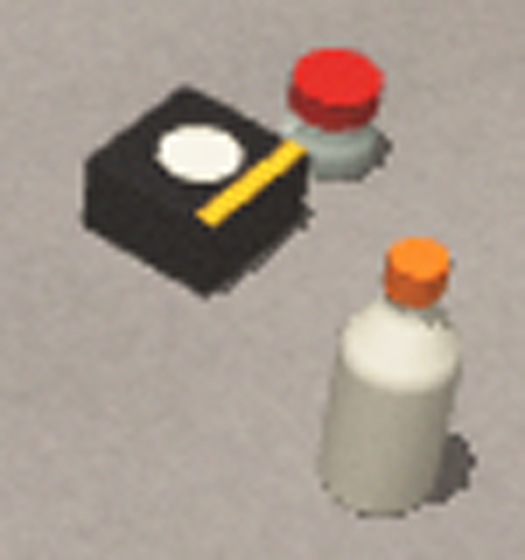

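```bash
python3 - <<'E'
from h import *
import pickle;F=pickle.load(open("F0.pkl","rb"));T,S=F["top"],F["scene"]
def c(o,k,p): return [(p[0]+.5)/k-.5+o[0],(p[1]+.5)/k-.5+o[1]]
gt=lambda p:c((320,165),8,p); gs=lambda p:c((230,190),8,p)
st=lambda p:c((140,180),8,p); ss=lambda p:c((340,130),7,p)
P={}
for n,a,b in [("plainN",(303,185),(515,277)),("plainO",(212,285),(520,187)),("frostO",(505,560),(178,185)),("screwN",(478,298),(333,257)),("screwO",(342,445),(344,130)),("barEndPlainO",(178,215),(577,216)),("barEndFrostO",(575,590),(118,212))]:
    P[n],e=tri(T,gt(a),S,gs(b));print(n,P[n].round(1),round(e,1))
for n,a,b in [("spot",(487,273),(200,153)),("strR",(606,168),(207,216)),("strL",(365,182),(297,150)),("cornerRL",(378,402),(185,88)),("jar",(203,240),(335,72)),("corner backR",(648,384),(85,160))]:
    P[n],e=tri(T,st(a),S,ss(b));print(n,P[n].round(1),round(e,1))
# single-view at known heights
for n,a in [("plainN",(303,185)),("plainO",(212,285)),("frostO",(505,560)),("notchN",(575,437))]: print(n,"top z36",atz(T,gt(a),36).round(1))
for n,a in [("plainN",(515,277)),("plainO",(520,187)),("frostO",(178,185)),("notchN",(200,277))]: print(n,"scene z36",atz(S,gs(a),36).round(1))
E
```

```text
plainN [606.2  41.3  32.1] 1.7
plainO [578.3  66.6  32.7] 2.1
frostO [502.9 -15.1  32.9] 0.4
screwN [574.2  -4.9  51. ] 1.1
screwO [533.8  31.4  50.3] 0.3
barEndPlainO [597.5  75.4  27.9] 0.8
barEndFrostO [495.1 -34.8  28. ] 1.3
spot [543.5 388.   38.8] 0.1
strR [574.1 356.4  40.8] 3.6
strL [568.3 424.   35.6] 0.5
cornerRL [507.3 418.   36.8] 0.3
jar [551.4 466.1  46. ] 0.2
corner backR [514.9 343.   42.1] 4.3
plainN top z36 [605.4  41.   36. ]
plainO top z36 [577.4  65.9  36. ]
frostO top z36 [502.9 -14.8  36. ]
notchN top z36 [536.8 -34.   36. ]
plainN scene z36 [609.3  40.   36. ]
plainO scene z36 [581.2  65.7  36. ]
frostO scene z36 [505.5 -16.3  36. ]
notchN scene z36 [541.9 -34.   36. ]
```

```bash
python3 - <<'E'
from h import *
from scipy.optimize import least_squares
import pickle;F=pickle.load(open("F0.pkl","rb"));T,S=F["top"],F["scene"]
def c(o,k,p): return [(p[0]+.5)/k-.5+o[0],(p[1]+.5)/k-.5+o[1]]
gt=lambda p:c((320,165),8,p); gs=lambda p:c((230,190),8,p)
st=lambda p:c((140,180),8,p); ss=lambda p:c((340,130),7,p)
def fit(model,tp,sp,x0,name):
    M=np.array(model,float)
    def w(x):
        a=x[3];R=np.array([[np.cos(a),-np.sin(a),0],[np.sin(a),np.cos(a),0],[0,0,1]]);return M@R.T+x[:3]
    def r(x):
        W=w(x);o=[]
        for i in range(len(M)):
            if tp[i]: o+=list(proj(T,W[i])[0]-tp[i])
            if sp[i]: o+=list(proj(S,W[i])[0]-sp[i])
        return np.array(o)
    s=least_squares(r,x0);print(name,s.x[:3].round(1),np.degrees(s.x[3]).round(2),"rms px",np.sqrt((s.fun**2).mean()).round(2),"max",abs(s.fun).max().round(2))
# plate: plain -y is O side, +y N side
fit([[-55,18,6],[-55,-18,6],[55,-18,6],[46,18,6]],[gt(p) for p in[(303,185),(212,285),(505,560),(575,437)]],[gs(p) for p in[(515,277),(520,187),(178,185),(200,277)]],[550,20,30,-2.3],"plate")
g=[[0,27,52],[0,-27,52],[-75,-11,30],[75,-11,30],[-10,33,52],[-10,-33,52],[10,-33,52],[10,33,52]]
fit(g,[gt((478,298)),gt((342,445)),gt((178,215)),gt((575,590)),gt((468,262)),gt((304,432)),gt((355,486)),gt((514,310))],[gs((333,257)),gs((344,130)),gs((577,216)),gs((118,212)),None,None,None,None],[550,20,0,-2.3],"guide")
fit([[0,0,40],[-35,35,40],[-35,-35,40],[35,-35,40]],[st(p) for p in[(487,273),(378,402),(648,384),(632,142)]],[ss((200,153)),ss((185,88)),ss((85,160)),ss((208,235))],[543,388,0,0],"stand")
print(tri(T,[230.8,143.7],S,[393.4,196.3]), atz(T,[227,143],60))
E
```

```text
plate [554.7  13.1  26.5] -132.49 rms px 0.43 max 0.69
guide [553.9  13.   -1.9] -132.84 rms px 0.3 max 0.74
stand [544.8 383.6  -0.7] 3.83 rms px 0.87 max 2.0
(array([703.75156377, 327.6343845 ,  10.01866747]), np.float64(6.870528127030221)) [698.50567915 328.41011938  60.        ]
```

```bash
python3 - <<'E'
from h import *
import pickle;F=pickle.load(open("F0.pkl","rb"));T,S=F["top"],F["scene"]
for n,f in F.items():
    hsv=cv2.cvtColor(f["img"],cv2.COLOR_RGB2HSV)
    box=(180,190,225,235) if n=="top" else (350,140,387,172)
    l,t,r,b=box
    sub=hsv[t:b,l:r].astype(int);
    yl=(sub[...,1]>110)&(sub[...,2]>110)&(sub[...,0]>12)&(sub[...,0]<35)
    wh=(sub[...,1]<60)&(sub[...,2]>150)
    if n=="scene": wh[:, :]&= True
    k,lab,stt,cen=cv2.connectedComponentsWithStats(wh.astype(np.uint8));i=1+stt[1:,4].argmax()
    c=cen[i]+[l,t];print(n,"spot",c,stt[i,4],atz(f,c,40).round(1))
    ys,xs=np.nonzero(yl);rect=cv2.minAreaRect(np.c_[xs,ys].astype(np.float32))
    p=np.c_[xs+l,ys+t].astype(float);W=np.array([atz(f,q,40) for q in p])[:,:2]
    m=W.mean(0);u,s,v=np.linalg.svd(W-m,full_matrices=False);d=v[0]*np.sign(v[0][1])
    pr=(W-m)@d
    print(" stripe mid",m.round(1),"n",len(p),"yaw of perp",np.degrees(np.arctan2(d[1],d[0])).round(2)-90,"len",np.ptp(pr).round(1), "spot->mid",np.degrees(np.arctan2(*(m-atz(f,c,40)[:2])[::-1])).round(1),np.linalg.norm(m-atz(f,c,40)[:2]).round(1))
    # black top outline
    dk=(hsv[t:b,l:r,2]<70).astype(np.uint8)
E
```

```text
scene spot [361.61607143 151.19642857] 336 [530.5 373.1  40. ]
 stripe mid [572.1 388.9] n 59 yaw of perp 5.140000000000001 len 65.0 spot->mid 20.8 44.6
top spot [200.38333333 213.73333333] 180 [543.4 387.8  40. ]
 stripe mid [571.2 389.7] n 154 yaw of perp 5.3799999999999955 len 65.7 spot->mid 3.8 27.9
```

```bash
python3 -m creep '2.1 -3.1 0 0 0 -0.12 -1;2.1 -3.1 0 0 0 -0.12 -1;2.1 -3.1 0 0 0 -0.12 -1;2.1 -3.1 0 0 0 -0.12 -1;2.1 -3.1 0 0 0 -0.12 -1;2.1 -3.1 0 0 0 -0.12 -1;2.1 -3.1 0 0 0 -0.12 -1;2.1 -3.1 0 0 0 -0.12 -1;2.1 -3.1 0 0 0 -0.12 -1;2.1 -3.1 0 0 0 -0.12 -1;2.1 -3.1 0 0 0 -0.12 -1;2.1 -3.1 0 0 0 -0.12 -1' 20
```

```text
time_s: 2.2
ee_pos: [515.0, 130.7, 214.9]
ee_rot: [-179.7, -0.4, -22.1]
force: [0.8, 1.3, -0.2]
gripper_width: 91.3
```

```bash
python3 -m creep '2 -2.9 -1 0 0 -0.12 -1;2 -2.9 -1 0 0 -0.12 -1;1.6 -2.2 -1 0 0 -0.1 -1;0.6 -0.5 -2 0 0 -0.02 -1;0 0 -2 0 0 0 -1;0 0 0 0 0 0 -1' >/dev/null; cat >> h.py <<'E'
def go(x,y,z,yaw):
    s=monitor.state();p=s["ee_pos"];R=s["ee_rot"]
    from scipy.spatial.transform import Rotation as Ro
    A=Ro.from_euler('xyz',R,degrees=True);B=Ro.from_euler('xyz',[180,0,yaw],degrees=True)
    print("pos",p.round(1),"rot",R.round(2),"F",s["force"].round(1),"w",round(s["gripper_width"],1),"t",round(s["time_s"],2))
    print("need cm",((np.array([x,y,z])-p)/10).round(2),"rotvec",(B*A.inv()).as_rotvec().round(4))
E
python3 - <<'E'
from h import *
F={n:vision.grab_frame(n) for n in("scene","top")}
go(581.4,42.4,15,-42.7)
crop(F["scene"],(200,140,340,245),5,"a1.png");crop(F["top"],(300,150,430,255),6,"a1t.png")
E
```

```text
pos [587.3  33.3 147.7] rot [-179.19   -1.1   -44.42] F [-0.5 -0.1  0.8] w 91.0 t 2.8
need cm [ -0.59   0.91 -13.27] rotvec [0.003  0.0236 0.0298]
```

View pics/a1.png

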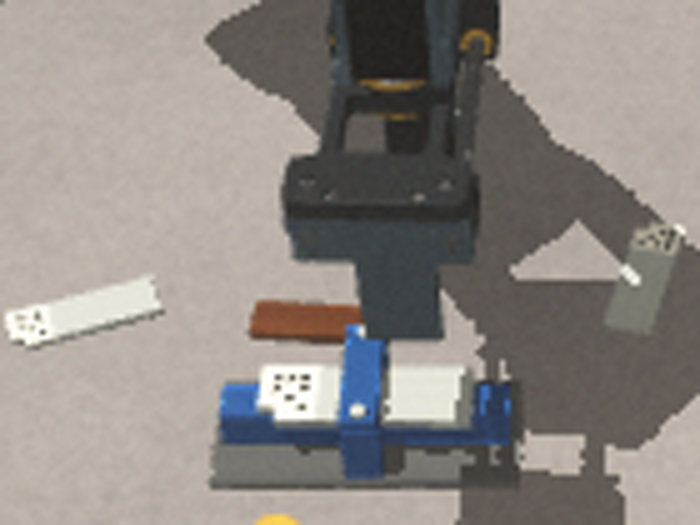

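View pics/a1t.png

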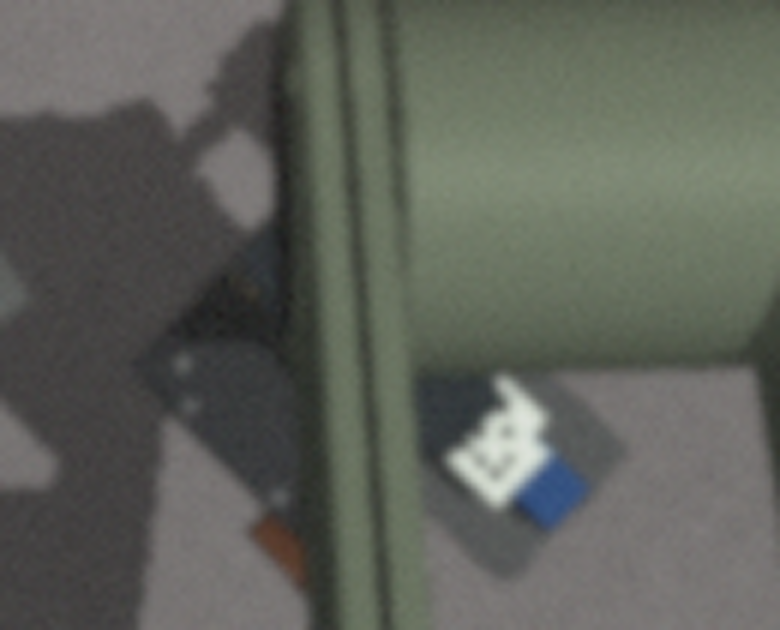

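```bash
python3 -m creep '-0.6 0.9 0 0 0.024 0.03 -0.32;0 0 0 0 0 0 -0.32;0 0 0 0 0 0 -0.32' >/dev/null;  python3 - <<'E'
from h import *
import pickle;F=pickle.load(open("F0.pkl","rb"));T=F["top"]
a=np.radians(-132.7)
for p in [(232,540),(175,585)]:
    w=atz(T,[(p[0]+.5)/8-.5+320,(p[1]+.5)/8-.5+165],8);d=w[:2]-[554.3,13]
    print(w,"plate xy",d@[np.cos(a),np.sin(a)],d@[-np.sin(a),np.cos(a)])
go(581.4,42.4,15,-42.7)
E
```

```text
[507.02642858  58.16649599   8.        ] plate xy -1.1344875248524988 -65.37213361228517
[494.18705246  74.12780509   8.        ] plate xy -4.1575394684598175 -85.6322946246458
pos [582.6  43.8 151.8] rot [-179.9    -0.32  -42.54] F [-0.1  0.1 -0.7] w 74.1 t 3.05
need cm [ -0.12  -0.14 -13.68] rotvec [ 0.0025  0.0052 -0.0028]
```

```bash
python3 -m creep '-0.1 -0.1 -2 0.002 0.005 -0.003 -0.32;0 0 -2 0 0 0 -0.32;0 0 -2 0 0 0 -0.32;0 0 -2 0 0 0 -0.32;0 0 -1 0 0 0 -0.32;0 0 0 0 0 0 -0.32;0 0 0 0 0 0 -0.32' >/dev/null;  python3 - <<'E'
from h import *
go(581.4,42.4,15,-42.7)
f=vision.grab_frame("scene");crop(f,(220,160,320,240),8,"a2.png")
E
```

```text
pos [587.4  45.2  69.2] rot [-179.08   -0.98  -42.57] F [-0.2 -0.9 -0.6] w 60.2 t 3.63
need cm [-0.6  -0.28 -5.42] rotvec [-0.0002  0.0235 -0.0023]
```

View pics/a2.png

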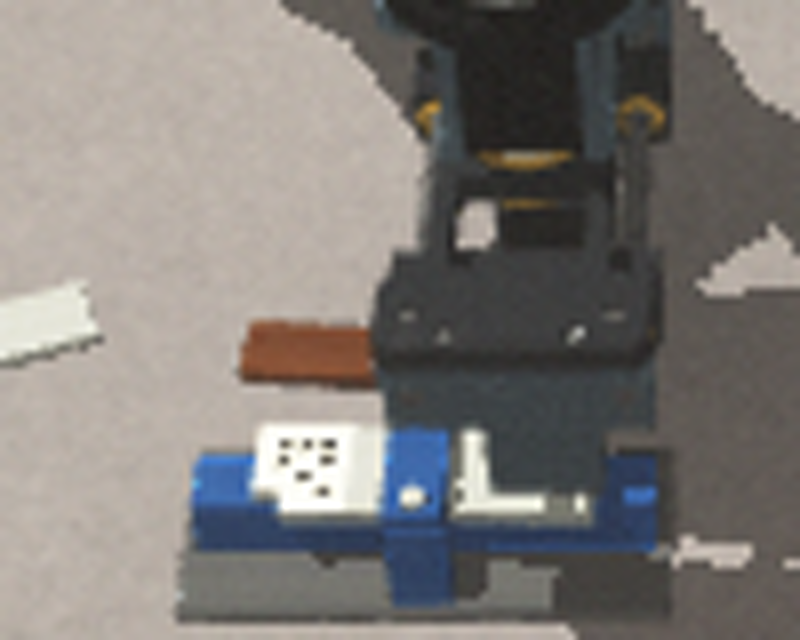

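```bash
python3 -m creep '-0.6 -0.3 0 0 0.023 0 -0.32;0 0 -1.5 0 0 0 -0.32;-0.1 0 -1.5 0 0.004 0 -0.32;-0.1 0 -1 0 0.004 0 -0.32;0 0 0 0 0 0 -0.32' >/dev/null;  python3 - <<'E'
from h import *
go(581.4,42.4,15,-42.7)
E
```

```text
pos [585.1  42.5  36.4] rot [-179.66   -0.29  -42.55] F [ 0.3 -0.7 -0.1] w 60.0 t 4.1
need cm [-0.37 -0.01 -2.14] rotvec [-0.001   0.0078 -0.0026]
```

```bash
python3 -m creep '-0.4 0 0 -0.001 0.008 -0.003 -0.32;0 0 -0.7 0 0.002 0 -0.32;-0.1 0 -0.7 0 0.002 0 -0.32;-0.1 0 -0.6 0 0.002 0 -0.32;0 0 0 0 0 0 -0.32' >/dev/null;  python3 - <<'E'
from h import *
go(581.4,42.4,15,-42.7)
E
```

```text
pos [581.   42.8  18.1] rot [ 1.7996e+02  6.0000e-02 -4.2740e+01] F [-0.8 -0.   0.5] w 60.9 t 4.52
need cm [ 0.04 -0.04 -0.31] rotvec [-0.0002 -0.0011  0.0007]
```

```bash
python3 -m creep '0 0 -0.3 0 0 0 -0.32;0 0 0 0 0 0 -0.1;0 0 0 0 0 0 0.05' 30;python3 - <<'E'
from h import *
f=vision.grab_frame("scene");crop(f,(220,160,320,240),8,"a3.png")
go(581.4,42.4,15,-42.7)
E
```

```text
time_s: 4.77
ee_pos: [580.9, 42.8, 14.5]
ee_rot: [179.9, 0.1, -42.7]
force: [-0.5, 1.0, 0.1]
gripper_width: 49.5
pos [580.8  42.8  14.4] rot [ 1.7993e+02  8.0000e-02 -4.2740e+01] F [ 0.1 -0.6 -0.2] w 45.6 t 4.82
need cm [ 0.06 -0.04  0.06] rotvec [-0.0001 -0.0019  0.0006]
```

View pics/a3.png

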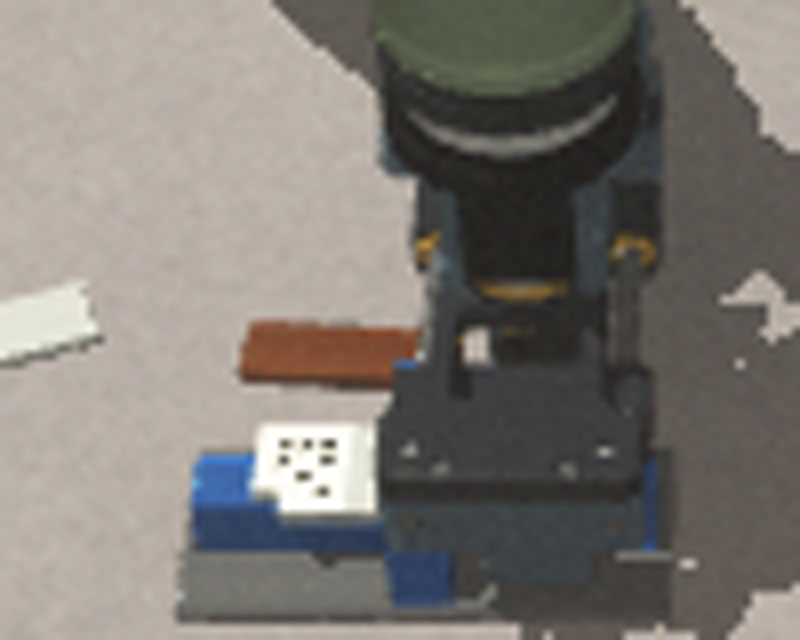

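```bash
python3 -m creep '0 0 0 0 0 0 0.6;0 0 0 0 0 0 1;0 0 0 0 0 0 1;0 0 0 0 0 0 1' 30
```

```text
time_s: 5.15
ee_pos: [581.0, 42.8, 14.7]
ee_rot: [180.0, 0.1, -42.7]
force: [-0.1, -0.3, -0.2]
gripper_width: 35.5
```

```bash
python3 -m creep '0 0 0.2 0 0 0 1;0.34 0.37 0 0 0 0 1;0.54 0.59 0 0 0 0 1;0.54 0.59 0 0 0 0 1' 30;python3 - <<'E'
from h import *
f=vision.grab_frame("scene");crop(f,(220,160,320,240),8,"a4.png")
E
```

```text
time_s: 5.48
ee_pos: [595.1, 58.4, 17.0]
ee_rot: [179.9, 0.1, -42.8]
force: [0.5, 0.1, -1.6]
gripper_width: 35.5
```

View pics/a4.png

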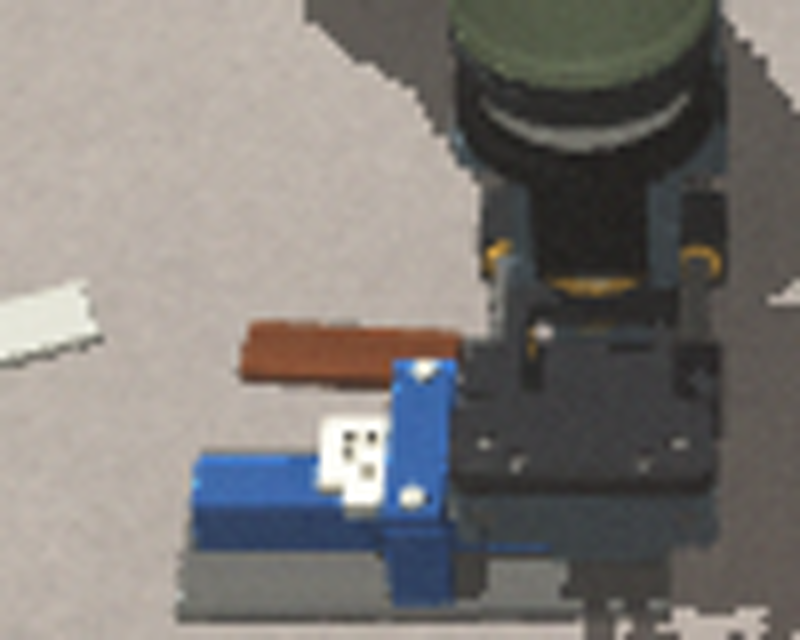

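```bash
python3 -m creep '0.54 0.59 0 0 0 0 1;0.54 0.59 0 0 0 0 1;0.54 0.59 0 0 0 0 1;0.54 0.59 0 0 0 0 1;0.54 0.59 0 0 0 0 1;0.54 0.59 0 0 0 0 1;0.54 0.59 0 0 0 0 1;0.54 0.59 0 0 0 0 1;0.54 0.59 0 0 0 0 1;0.4 0.44 0 0 0 0 1;0 0 0 0 0 0 1' 30;python3 - <<'E'
from h import *
f=vision.grab_frame("scene");crop(f,(220,140,340,240),6,"a5.png")
E
```

```text
time_s: 6.45
ee_pos: [656.4, 125.8, 16.4]
ee_rot: [-179.9, 0.0, -42.7]
force: [0.8, 0.1, -0.9]
gripper_width: 35.5
```

View pics/a5.png

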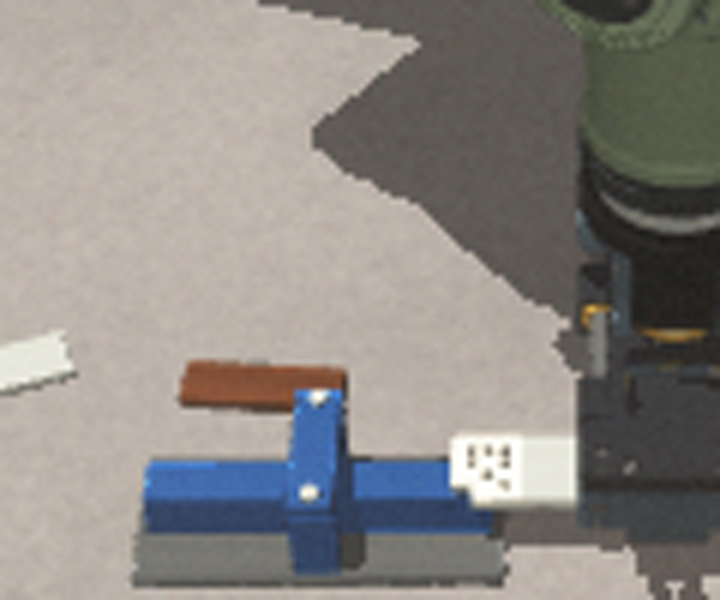

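```bash
python3 -m creep '0 0 1 0 0 0 1;0 0 2 0 0 0 1;0 0 2.5 0 0 0 1;0 0 2.5 0 0 0 1;0 0 2.5 0 0 0 1;0 0 2.5 0 0 0 1;-0.9 1.2 2 0 0 0.1 1;-0.9 1.2 1 0 0 0.12 1;-0.9 1.2 0 0 0 0.12 1;-0.9 1.2 0 0 0 0.12 1;-0.9 1.2 0 0 0 0.12 1;-0.9 1.2 0 0 0 0.12 1' 30; python3 -m creep '-0.9 1.2 0 0 0 0.12 1;-0.9 1.2 0 0 0 0.12 1;-0.9 1.2 0 0 0 0.12 1;-0.9 1.2 0 0 0 0.12 1;-0.9 1.2 0 0 0 0.12 1;-0.9 1.2 0 0 0 0.12 1;-0.9 1.2 0 0 0 0.12 1;-0.9 1.2 0 0 0 0.12 1;-0.9 1.2 0 0 0 0.12 1;-0.9 1.2 0 0 0 0.12 1;0 0 0 0 0 0 1'
python3 - <<'E'
from h import *
go(463.8,380.8,71.5,95.2)
E
```

```text
time_s: 7.5
ee_pos: [595.4, 191.4, 192.9]
ee_rot: [179.7, -0.3, -1.4]
force: [-0.0, 0.4, -1.3]
gripper_width: 35.6
time_s: 8.42
ee_pos: [494.3, 311.9, 203.3]
ee_rot: [179.7, -0.5, 70.5]
force: [-0.3, -0.2, -1.3]
gripper_width: 35.5
pos [494.3 311.9 203.3] rot [179.71  -0.46  70.49] F [-0.3 -0.2 -1.3] w 35.5 t 8.42
need cm [ -3.05   6.89 -13.18] rotvec [-0.0075  0.006   0.4313]
```

```bash
python3 -m creep '-0.8 1.7 0 -0.007 0.006 0.11 1;-0.8 1.7 0 0 0 0.11 1;-0.8 1.7 -1 0 0 0.11 1;-0.6 1.6 -2 0 0 0.1 1;0 0 -2 0 0 0 1;0 0 -2 0 0 0 1;0 0 0 0 0 0 1;0 0 0 0 0 0 1'
python3 - <<'E'
from h import *
go(463.8,380.8,71.5,95.2)
F={n:vision.grab_frame(n) for n in("scene","top")}
crop(F["scene"],(300,90,430,200),6,"b1.png");crop(F["top"],(140,160,260,260),6,"b1t.png")
E
```

```text
time_s: 9.08
ee_pos: [465.4, 375.9, 138.4]
ee_rot: [179.4, -0.0, 95.0]
force: [0.9, 1.1, 0.1]
gripper_width: 36.0
pos [465.4 375.9 138.4] rot [179.41  -0.    95.02] F [0.9 1.1 0.1] w 36.0 t 9.08
need cm [-0.16  0.49 -6.69] rotvec [-0.0009  0.0102  0.0031]
```

View pics/b1.png

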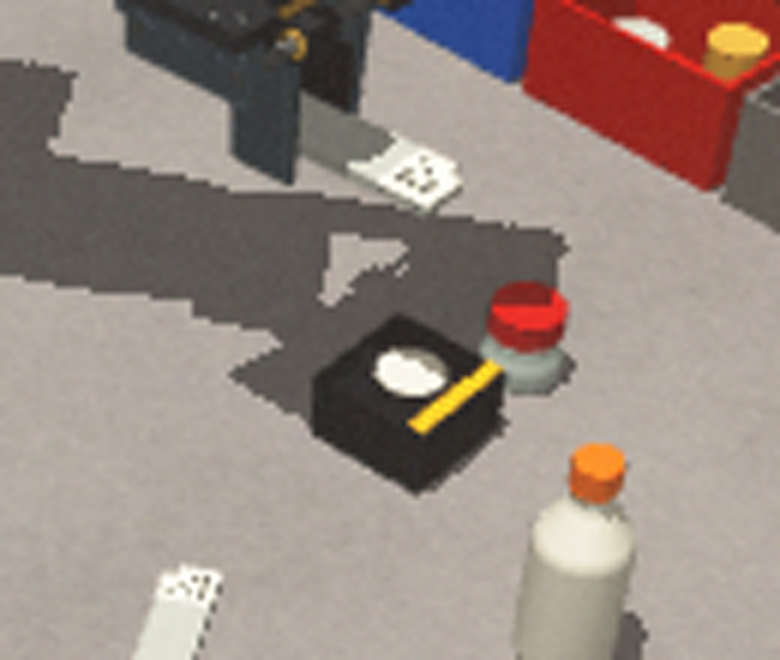

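View pics/b1t.png

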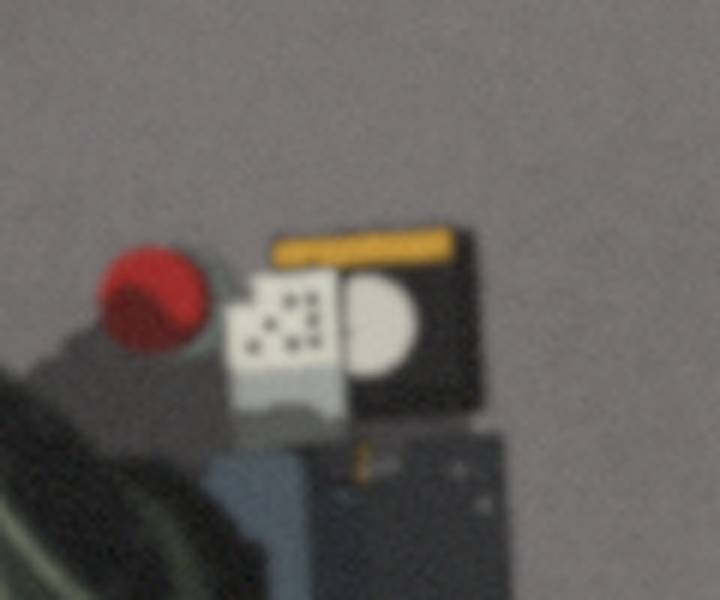

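```bash
python3 -m creep '-0.2 0.5 -1 0 0.01 0.003 1;0 0 -1.5 0 0 0 1;0 0 -1.5 0 0 0 1;0 0 -1.2 0 0 0 1;0 0 -0.7 0 0 0 1;0 0 0 0 0 0 1;0 0 0 0 0 0 1'
python3 - <<'E'
from h import *
go(463.8,380.8,71.5,95.2)
E
```

```text
time_s: 9.77
ee_pos: [468.4, 383.8, 83.8]
ee_rot: [179.3, -0.6, 94.9]
force: [0.7, 0.6, -0.5]
gripper_width: 36.0
pos [468.4 383.8  83.8] rot [179.35  -0.6   94.88] F [ 0.7  0.6 -0.5] w 36.0 t 9.77
need cm [-0.46 -0.3  -1.23] rotvec [-0.0114  0.0104  0.0057]
```

```bash
python3 -m creep '-0.4 -0.3 -0.4 -0.011 0.01 0.006 1;-0.1 0 -0.4 0 0 0 1;0 0 -0.3 0 0 0 1;0 0 0 0 0 0 1;0 0 0 0 0 0 1'
python3 - <<'E'
from h import *
go(463.8,380.8,71.5,95.2)
E
```

```text
time_s: 10.18
ee_pos: [464.3, 381.6, 74.4]
ee_rot: [179.8, -0.1, 95.2]
force: [0.5, 0.2, -0.9]
gripper_width: 35.3
pos [464.3 381.6  74.4] rot [ 1.7981e+02 -1.1000e-01  9.5230e+01] F [ 0.5  0.2 -0.9] w 35.3 t 10.18
need cm [-0.05 -0.08 -0.29] rotvec [-0.0023  0.003  -0.0006]
```

```bash
python3 -m creep '0 -0.1 -0.2 -0.002 0.003 0 1;0 0 0 0 0 0 1;0 0 0 0 0 0 1;0 0 0 0 0 0 1'
python3 - <<'E'
from h import *
go(463.8,380.8,71.5,95.2)
F={n:vision.grab_frame(n) for n in("scene","top")}
import pickle;pickle.dump(F,open("F1.pkl","wb"))
crop(F["scene"],(310,100,410,180),8,"c1.png");crop(F["top"],(160,180,240,250),10,"c1t.png")
E
```

```text
time_s: 10.52
ee_pos: [464.6, 380.8, 72.7]
ee_rot: [180.0, -0.0, 95.2]
force: [-1.1, -1.0, -0.8]
gripper_width: 35.8
pos [464.6 380.8  72.7] rot [ 1.7996e+02 -4.0000e-02  9.5230e+01] F [-1.1 -1.  -0.8] w 35.8 t 10.52
need cm [-0.08  0.   -0.12] rotvec [-0.0008  0.0006 -0.0005]
```

View pics/c1.png

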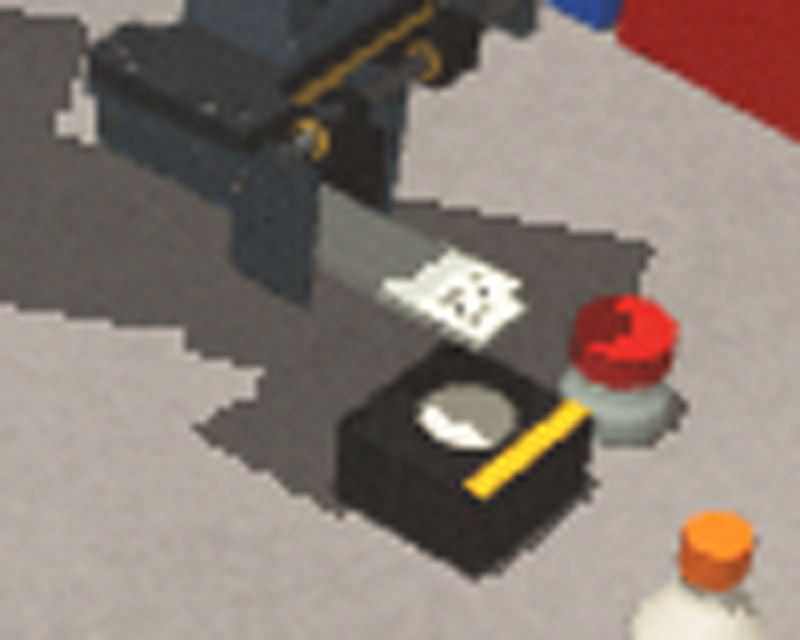

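View pics/c1t.png

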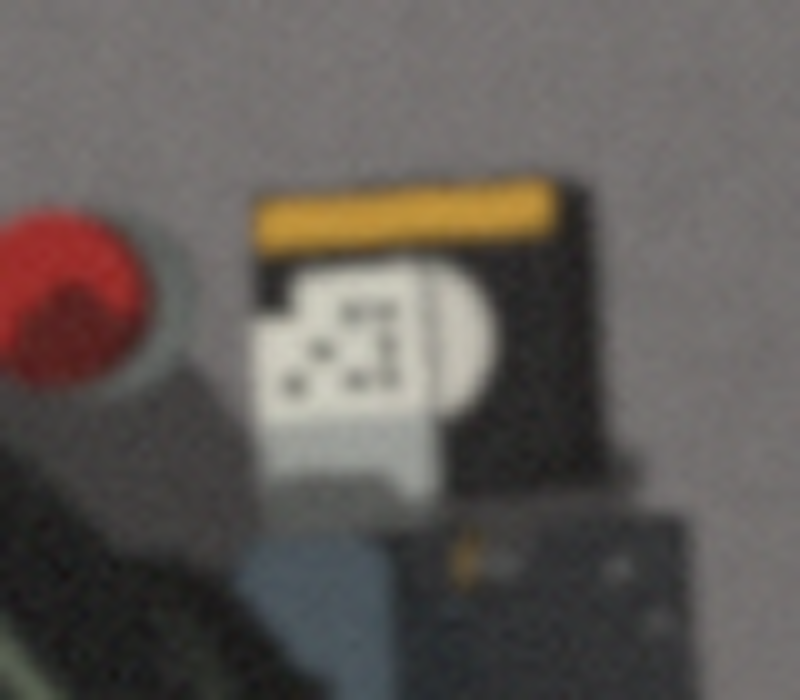

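```bash
python3 - <<'E'
from h import *
from scipy.optimize import least_squares
import pickle;F=pickle.load(open("F1.pkl","rb"));T,S=F["top"],F["scene"]
def c(o,k,p): return [(p[0]+.5)/k-.5+o[0],(p[1]+.5)/k-.5+o[1]]
t=lambda p:c((160,180),10,p); s=lambda p:c((310,100),8,p)
M=np.array([[55,-18,6],[25,-18,6],[25,18,6],[46,18,6],[55,9,6]],float)
tp=[t((430,260)),t((440,413)),t((258,425)),t((252,320)),t((296,270))]
sp=[s((480,346)),s((383,288)),s((455,247)),s((512,272)),s((525,303))]
def w(x,M=M):
    a=x[3];R=np.array([[np.cos(a),-np.sin(a),0],[np.sin(a),np.cos(a),0],[0,0,1]]);return M@R.T+x[:3]
r=lambda x:np.r_[(proj(T,w(x))-tp).ravel(),(proj(S,w(x))-sp).ravel()]
o=least_squares(r,[505,385,85,.09]);print(o.x[:3].round(1),np.degrees(o.x[3]).round(2),"frost",w(o.x,np.array([[40,0,6.]])).round(1));print(o.fun.round(1))
sp_=tri(T,t((408,340)),S,s((467,415)));print("spot",sp_[0].round(1),sp_[1].round(2))
# stripe again via top & via stand dark left/front edges
import scipy
img=T["img"].astype(int)
hs=cv2.cvtColor(T["img"],cv2.COLOR_RGB2HSV)[190:210,180:225];m=(hs[...,1]>110)&(hs[...,2]>110);ys,xs=np.nonzero(m)
W=np.array([atz(T,q,40)[:2] for q in np.c_[xs+180.,ys+190.]]);mm=W.mean(0);d=np.linalg.svd(W-mm,full_matrices=False)[2][0];print("stripe",mm,np.degrees(np.arctan(-d[0]/d[1])))
# edge of the stripe top per column subpixel
E
```

```text
[501.3 380.5  92.2] 5.76 frost [[541.1 384.5  98.2]]
[-0.1  0.7 -0.1 -0.2  1.1  0.1  1.   0.5  0.5  0.8 -0.6 -1.9  3.3  1.
  1.7  0.5  0.3  0.3 -0.6 -0.9]
spot [543.5 387.8  39. ] 0.88
stripe [571.11763037 389.61975519] 5.14931449321696
```

```bash
python3 - <<'E'
from h import *
from scipy.optimize import least_squares
import pickle;F=pickle.load(open("F1.pkl","rb"));T,S=F["top"],F["scene"]
def c(o,k,p): return [(p[0]+.5)/k-.5+o[0],(p[1]+.5)/k-.5+o[1]]
t=lambda p:c((160,180),10,p); s=lambda p:c((310,100),8,p)
M=np.array([[55,-18,6],[25,-18,6],[25,18,6],[46,18,6],[55,9,6]],float)
tp=[t((430,260)),t((440,413)),t((258,425)),t((252,320)),t((296,270))]
sp=np.array([s((482,344)),s((512,272)),s((525,303))])
def w(x,M=M):
    a=x[3];R=np.array([[np.cos(a),-np.sin(a),0],[np.sin(a),np.cos(a),0],[0,0,1]]);return M@R.T+x[:3]
r=lambda x:np.r_[(proj(T,w(x))-tp).ravel(),(proj(S,w(x))[[0,3,4]]-sp).ravel()]
o=least_squares(r,[505,385,85,.09]);print(o.x[:3].round(1),np.degrees(o.x[3]).round(2),"frost",w(o.x,np.array([[40,0,6.]])).round(1));print(o.fun.round(1))
# fix z=87 yaw 5.2: prediction compare
x=[544-40*np.cos(.0911),388.5-40*np.sin(.0911),88,.0911]
print("pred resid",r(x).round(1))
for q in("frost","tip","spot"):
    for n in F:
        F2=vision.grab_frame(n);print(q,n,[(np.round(m["at"],1).tolist(),round(m["confidence"],2)) for m in models.mark_of(n,q)][:4])
P=w(x,np.array([[40,0,6.],[55,0,3]]));print("pred",proj(T,P),proj(S,P))
E
```

```text
[502.1 382.2  89.3] 5.88 frost [[541.9 386.3  95.3]]
[-0.6  0.4 -0.6 -0.6  0.7 -0.3  0.6  0.2  0.1  0.5 -0.3 -1.   0.8  1.
 -0.1 -0.2]
pred resid [-1.4 -0.6 -1.5 -1.6 -0.2 -1.4 -0.2 -0.9 -0.6 -0.6  0.6 -0.6  1.9  1.4
  0.9  0.2]
frost scene [([365.1, 137.6], 0.64), ([204.1, 205.2], 0.61)]
frost top [([195.4, 212.0], 0.92), ([407.3, 294.0], 0.73), ([273.1, 210.2], 0.6)]
tip scene [([201.7, 205.2], 0.78), ([373.3, 139.7], 0.75), ([332.3, 183.7], 0.73)]
tip top [([192.4, 207.2], 0.64), ([269.8, 214.2], 0.58), ([202.8, 215.8], 0.37)]
spot scene [([368.2, 152.7], 0.87), ([271.2, 224.1], 0.35)]
spot top [([200.1, 214.5], 0.61)]
pred [[193.1487029  212.80170936]
 [193.13955326 205.72392562]] [[370.09192955 136.89595228]
 [374.10136809 139.88193753]]
```

```bash
python3 -m creep '0 0.1 -0.1 0 0 0 1;0 0 0 0 0 0 1;0 0 0 0 0 0 1;0 0 0 0 0 0 1;0 0 0 0 0 0 1;0 0 0 0 0 0 1'
python3 - <<'E'
from h import *
go(464,381.8,71.5,95.2);print(monitor.state()["qvel"].round(2))
F={n:vision.grab_frame(n) for n in("scene","top")}
for n in F: crop(F[n],(0,0,640,400),1,"d_"+n+".png")
E
```

```text
time_s: 11.72
ee_pos: [464.5, 381.9, 71.5]
ee_rot: [180.0, -0.0, 95.2]
force: [1.1, 0.1, -0.6]
gripper_width: 35.5
pos [464.5 381.9  71.5] rot [ 1.7997e+02 -4.0000e-02  9.5240e+01] F [ 1.1  0.1 -0.6] w 35.5 t 11.72
need cm [-0.05 -0.01 -0.  ] rotvec [-0.0007  0.0005 -0.0007]
[ 0.07  0.03 -0.19 -0.05  0.04 -0.06]
```

View pics/d_scene.png

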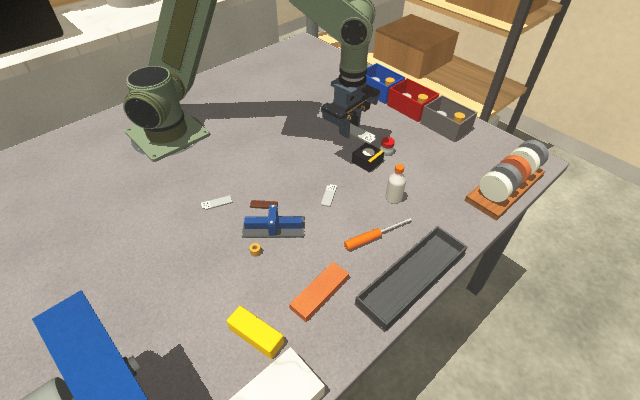

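View pics/d_top.png

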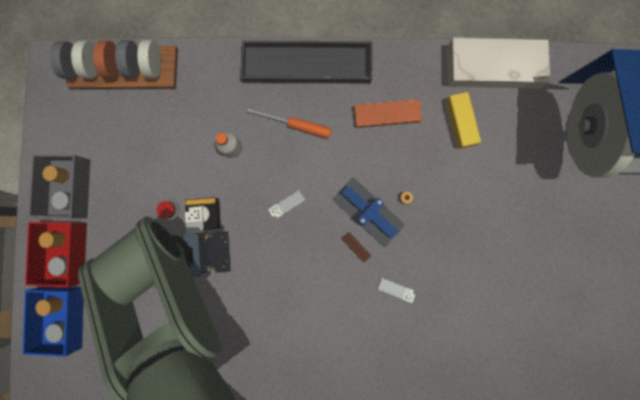

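```bash
python3 -c "
from workcell import job;print(job.job_done())"
```

```text
the job is handed in; nothing more can be done
None
```

I slid the 110 mm plate out from under the bridge by its plain end and handed the job in at about 12 s. The arm was still holding the plate over the stand, label up and notched end towards the yellow stripe.

**Interpretation:** I took "centred over the white spot" to mean the centre of the frosted label, not the middle of the plate. If the middle was meant, the plate is about 40 mm off along its length.

**Position:** Two-camera triangulation put the spot at about (543.5, 388). The arm's own pose put the label centre at (544, 389). The last camera fit, taken before a final 1 mm nudge, put it at (542, 386), which is within the roughly 2 mm calibration error.

**Height:** The underside is at about 87 mm by the arm and about 89 mm by the camera fit, so roughly 47–49 mm above the stand.

**Direction and level:** The plate's direction is 5.2° by the arm and 5.9° by the camera, against 5.2° for the stripe. The arm read less than 0.1° from level; I did not measure the plate's own tilt separately.

**Grip and surroundings:** The grip was steady at 35.5 mm, with only sensor-level force and joint speeds. The final pictures show the bystanders and look-alike plates where they started.

**Disagreements:**
- The cameras put the guide and plate 2–3.5 mm lower than the stated heights before the grasp, so I gripped at the stated height.
- In the first fit of the held plate, the label's inner edge in the scene view was off by up to 3 px, because I mistook a shadow edge for it. I left those points out of the final fit.

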